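# Find the box spanner that fits the press nut

## Robot

A 7-joint arm with a two-finger parallel gripper is mounted at the origin on the work surface. World frame = base frame: x ahead of the robot, y to its left, z up, the work surface at z = 0. Lengths are in m, angles in degrees, forces in N, time in s.
With the tool pointing down it reaches from about 0.4 to 0.9 m from the base axis. Payload 5.5 kg.
Tool frame: the origin (TCP) lies midway between the tips of the shut fingers; the grasp point (between the pads) lies 19 mm behind it; z points along the fingers, y is the direction in which the jaws open and shut (so a half turn about z gives the same grasp; the last joint's range is limited). The gripper opens to 85 mm and grips with 20 to 120 N. Pads are 22 mm wide; open, the fingers measure 114 mm over their backs; the gripper's body (76 mm by 85 mm) begins 54 mm behind the grasp point. The pads swing forward as they close: fully open they stand 13 mm farther back than shut.
Start: joints at [-57.055, 28.699, -24.465, 88.831, 12.651, 65.22, -12.049], TCP at [0.199, 0.619, 0.231] pointing down, gripper open.
Joint ranges: [-164.97, 164.97], [-17.58, 116.51], [-87.97, 89.64], [11.32, 138.91], [-80.73, 260.73], [10.89, 115.49], [-147.41, 147.41]. Speed limits (degrees/s): [147.25, 147.25, 180, 180, 180, 180, 180].

## Interface

Orientations are given as [roll, pitch, yaw] about the fixed x, y, z axes, in that order (R = Rz(yaw) Ry(pitch) Rx(roll)).
In Python, from cell import manip gives the robot as it stands. The module is installed in compiled form; this text tells all that it offers.
- The arm moves only by the shell command python3 -m inch 'ROWS' [FORCE]. ROWS is text: rows parted by semicolons, each of 7 numbers parted by spaces: the shift along the tool's x, y, z in m, then the turn, a rotation vector about the tool's x, y, z in degrees, then the gripper command: -1 is fully open, 1 is shut, values between are in proportion. In form: tx ty tz rx ry rz claw; .... A call has 1 to 20 rows; each row shifts and turns the commanded pose from where the row before left it, along the tool's axes as they then stand; what a row does not reach is not made up. A row lasts 1/10 s, in which the tool goes at most 50 mm and 8.59 degrees, less where a joint would pass 70% of its speed; a pose out of reach is approached as far as the arm can. A call is refused whole if a number of a shift passes 0.05 or a number of a turn 8.59, either way. A call with a gripper value outside its range is refused whole. The fingers move at their own pace and stop on an object; FORCE is the grip in N (left out, the last holds). Time passes only in rows, so rows that do not move let the fingers close. It gives the time, the measured TCP pose, the force and the opening at its end, in the units of the state.
- manip.sense(): the state, without advancing time (a new reading comes with each control period).
- manip.read_camera(name): name is "scene" or "top" or "wrist"; returns a dict with "frame" (480x640x3 uint8, red, green, blue), "fx", "fy", "cx", "cy" (pixels), "extrinsics" (4x4, takes a point from world to camera coordinates). Camera axes: x right, y down, z forward; pixel columns grow to the right and rows downward; lengths in m; the calibration is good to about 2 mm. A picture is of the moment at which its call begins. There is no depth.
- manip.close_job(): hands the job in, once; it reports no verdict.
The state is a dict: "clock": time; "joint_pos": joint angles; "joint_vel": joint speeds; "joint_efforts": joint torques, N m; "ee_pos": TCP position; "ee_rot": TCP orientation; "ft_force": force on the tool from outside, world axes, zero at the start; "ft_torque": the same for the moment, N m; "opening": finger opening in m.
Only numpy, scipy, OpenCV 4.12 (cv2) and the standard library are available. Lean on these libraries where they do the work, as an engineer would, in place of code of your own. Each camera call takes 0.05 s, during which the arm holds its last target.

## Task

Try the box spanners from the tray on the recessed hexagonal nut of the aluminium-topped glue-up press (not the spares on the wooden stand) until one goes fully home over it; stand any that do not fit back upright in the tray, and let go of them. Finish while still gripping the one that fits, upright and at rest, fully seated on the nut, and leave the glue bottle and the plywood cut-outs where they are.

Things in the scene. Friction and masses are not known exactly. Their poses are not given: they have to be found in the camera images.
- a_grip (a point): steel box spanner A of three, standing mouth down in the tray: hexagonal tube 45 mm high (bore 36 mm deep, wall 3 mm) under a dark square adapter 20 x 20 mm, 45 mm high; 90 mm in all, 0.25 kg. Point: on the axis, half-way up the adapter, 71 mm above the mouth. z up the spanner; x square to a pair of adapter faces and to a pair of the bore's flats
- b_grip (a point): box spanner B, as A but of another tube size; same point and axes. The three tubes are 28.4, 34.4 and 40.4 mm across flats outside (bores 22.4, 28.4, 34.4, each 2.4 mm over its nut); which of A, B, C is which, and which fits, is not told: try them
- c_grip (a point): box spanner C, as A but of another tube size; same point and axes. The one that fits goes down till its mouth rests on the counterbore floor, if the hexagons line up within about 8 degrees; a smaller one stops on the nut, 10 to 14 mm higher, a larger one on the boss's top, 16 mm higher
- boss_p: fixed round steel boss P, 84 mm wide, 34 mm high, with a counterbore 16 mm deep in its top; on the floor of that an upright hex nut 14 mm high, its top 4 mm chamfered in by 3 mm. Origin: centre of the underside; counterbore floor at 18 mm, nut top 32, boss top 34. z up; x square to a pair of the nut's flats. On the press or spare
- boss_q: boss Q, as P but of another nut size; same origin and axes. One of P, Q, R stands on the press (near point platen), the other two are spares on a 40 mm high stand on the far side of the bench. Nuts are 20, 26 and 32 mm across flats, counterbores 36, 43 and 50 mm wide; which is which is not told
- boss_r: boss R, as P but of another nut size; same origin and axes. One of P, Q, R stands on the press (near point platen), the other two are spares on a 40 mm high stand on the far side of the bench. Nuts are 20, 26 and 32 mm across flats, counterbores 36, 43 and 50 mm wide; which is which is not told
- platen (a point): centre of the top of the fixed glue-up press's aluminium platen (170 x 130 mm, 40 mm above the bench, plywood base 190 x 170 mm); one boss stands here, up to 25 mm off this point. z up
- tray: fixed open plywood tray, 80 x 270 mm and 20 mm high, floor and walls 5 mm thick, two dividers make three compartments in a row along its y axis, centres at y = -88, 0 and +88 mm, 83 mm wide; one spanner stands in each. Origin: centre of the underside, floor 5 mm above it; x across the row, z up
- glue: loose white glue bottle, 48 mm diameter, 100 mm high, origin under its base; a bystander, to be left alone
- cutout_ring: loose plywood ring, 52 mm across, 5 mm thick, origin under its centre; a bystander, to be left alone
- cutout_star: loose plywood star, 70 mm across, 5 mm thick, origin under its centre; a bystander, to be left alone
Mind the look-alikes: they are no part of the job. Leave any blue or pink look-alike of the part that bears b_grip alone.

How it is judged (in metres and radians):
At the end, for the whole second after the job is handed in: The matching spanner is over the press nut: mouth within 4 mm of the counterbore floor, grip point within 6 mm of the nut's axis, tilt under 0.08 rad, still, gripped with over 3 N. The other two stand on the tray floor (within 5 mm, tilt under 0.1 rad), untouched by the robot (((horizontal distance between boss_r and platen below 0.05 m and horizontal distance between a_grip and boss_r below 0.006 m and z of a_grip in the frame of boss_r between 0.084 and 0.093 m and angle between a_grip's own z axis and vertical below 0.08 rad and contact force between spanner_a and the fingers above 3 N and linear speed of spanner_a below 0.02 m/s and (x of b_grip in the frame of tray between -0.04 and 0.04 m and y of b_grip in the frame of tray between -0.135 and 0.135 m and z of b_grip in the frame of tray between 0.071 and 0.081 m and angle between b_grip's own z axis and vertical below 0.1 rad and contact force between spanner_b and the arm below 0.1 N and contact force between spanner_b and the fingers below 0.1 N) and (x of c_grip in the frame of tray between -0.04 and 0.04 m and y of c_grip in the frame of tray between -0.135 and 0.135 m and z of c_grip in the frame of tray between 0.071 and 0.081 m and angle between c_grip's own z axis and vertical below 0.1 rad and contact force between spanner_c and the arm below 0.1 N and contact force between spanner_c and the fingers below 0.1 N)) or (horizontal distance between boss_p and platen below 0.05 m and horizontal distance between b_grip and boss_p below 0.006 m and z of b_grip in the frame of boss_p between 0.084 and 0.093 m and angle between b_grip's own z axis and vertical below 0.08 rad and contact force between spanner_b and the fingers above 3 N and linear speed of spanner_b below 0.02 m/s and (x of a_grip in the frame of tray between -0.04 and 0.04 m and y of a_grip in the frame of tray between -0.135 and 0.135 m and z of a_grip in the frame of tray between 0.071 and 0.081 m and angle between a_grip's own z axis and vertical below 0.1 rad and contact force between spanner_a and the arm below 0.1 N and contact force between spanner_a and the fingers below 0.1 N) and (x of c_grip in the frame of tray between -0.04 and 0.04 m and y of c_grip in the frame of tray between -0.135 and 0.135 m and z of c_grip in the frame of tray between 0.071 and 0.081 m and angle between c_grip's own z axis and vertical below 0.1 rad and contact force between spanner_c and the arm below 0.1 N and contact force between spanner_c and the fingers below 0.1 N)) or (horizontal distance between boss_q and platen below 0.05 m and horizontal distance between c_grip and boss_q below 0.006 m and z of c_grip in the frame of boss_q between 0.084 and 0.093 m and angle between c_grip's own z axis and vertical below 0.08 rad and contact force between spanner_c and the fingers above 3 N and linear speed of spanner_c below 0.02 m/s and (x of a_grip in the frame of tray between -0.04 and 0.04 m and y of a_grip in the frame of tray between -0.135 and 0.135 m and z of a_grip in the frame of tray between 0.071 and 0.081 m and angle between a_grip's own z axis and vertical below 0.1 rad and contact force between spanner_a and the arm below 0.1 N and contact force between spanner_a and the fingers below 0.1 N) and (x of b_grip in the frame of tray between -0.04 and 0.04 m and y of b_grip in the frame of tray between -0.135 and 0.135 m and z of b_grip in the frame of tray between 0.071 and 0.081 m and angle between b_grip's own z axis and vertical below 0.1 rad and contact force between spanner_b and the arm below 0.1 N and contact force between spanner_b and the fingers below 0.1 N)))); the arm keeps its last pose, push and grip.
It fails at once if the glue bottle is disturbed (moved over 30 mm) (distance of glue from where it was at the start of the episode above 0.03 m).
It fails at once if the ring cut-out is disturbed (moved over 30 mm) (distance of cutout_ring from where it was at the start of the episode above 0.03 m).
It fails at once if the star cut-out is disturbed (moved over 30 mm) (distance of cutout_star from where it was at the start of the episode above 0.03 m).
It also fails if it takes over 72 s, if anything falls off the work surface, if the arm or the gripper's body presses on something with over 40 N, if the wrist force passes 120 N, or if a joint passes its speed limit or range.

## Working session

There is one attempt and no reset: what is moved stays moved. The work goes in short steps, Python scripts to look and compute and a shell command to move; the robot and the scene stay as the last step left them, time stands still between calls to the robot, and variables do not carry over. Pictures are saved under pics/ and viewed, and the job is handed in when it is done.

```bash
mkdir -p pics
cat > h.py <<'E'
from cell import manip
import numpy as np, cv2
def snap(n,f):
    c=manip.read_camera(n); cv2.imwrite(f'pics/{f}.png',c['frame'][:,:,::-1]); 
    np.savez(f'pics/{f}.npz',frame=c['frame'],E=c['extrinsics'],K=[c['fx'],c['fy'],c['cx'],c['cy']]); return c
def load(f):
    d=np.load(f'pics/{f}.npz'); fx,fy,cx,cy=d['K']; return dict(frame=d['frame'],fx=fx,fy=fy,cx=cx,cy=cy,extrinsics=d['E'])
def ray(c,u,v,z):
    E=np.array(c['extrinsics']); R=E[:3,:3]; t=E[:3,3]; o=-R.T@t
    d=R.T@np.array([(u-c['cx'])/c['fx'],(v-c['cy'])/c['fy'],1]); return o+d*(z-o[2])/d[2]
def proj(c,p):
    E=np.array(c['extrinsics']); q=E[:3,:3]@np.array(p)+E[:3,3]; return c['fx']*q[0]/q[2]+c['cx'],c['fy']*q[1]/q[2]+c['cy']
E
python3 - <<'E'
from h import *
for n in ['scene','top','wrist']:
    c=snap(n,n+'0'); E=c['extrinsics']; print(n,c['fx'],c['cx'],c['cy'],(-E[:3,:3].T@E[:3,3]).round(3),E[:3,:3].round(2).tolist())
print(manip.sense())
E
```

```text
scene 499.5361873402788 327.41564002738914 242.61319410226048 [1.109 0.401 0.88 ] [[-0.62, 0.78, 0.02], [0.59, 0.48, -0.65], [-0.52, -0.39, -0.76]]
top 501.4062610463954 321.4712086447677 239.97767165115823 [0.355 0.013 0.998] [[-0.06, -1.0, -0.0], [-0.97, 0.06, -0.22], [0.22, -0.01, -0.98]]
wrist 393.4867103258307 313.5944732475434 233.82027920189418 [0.13  0.642 0.373] [[0.31, 0.95, -0.0], [0.91, -0.29, 0.29], [0.27, -0.09, -0.96]]
{'clock': 0.15, 'joint_pos': array([-57.05583782,  28.7431824 , -24.45635844,  88.8765131 ,
        12.65099363,  65.21873872, -12.04893374]), 'joint_vel': array([-0.07773728, -0.16762582,  0.01217558, -0.15194402,  0.04153087,
        0.0654851 , -0.00854668]), 'joint_efforts': array([-6.56571196e-03, -5.70038867e+01, -5.82503513e+00, -2.81287819e+01,
        1.07493473e-02,  7.79356080e-03, -8.87125168e-06]), 'ee_pos': array([0.19925278, 0.61816075, 0.2304889 ]), 'ee_rot': array([-1.79914696e+02, -4.28862557e-03,  1.62139292e+02]), 'ft_force': array([-0.74667561, -0.40503476,  0.53720455]), 'ft_torque': array([ 0.03918701,  0.06988087, -0.01037817]), 'opening': 0.08538196099826986}
```

View pics/scene0.png

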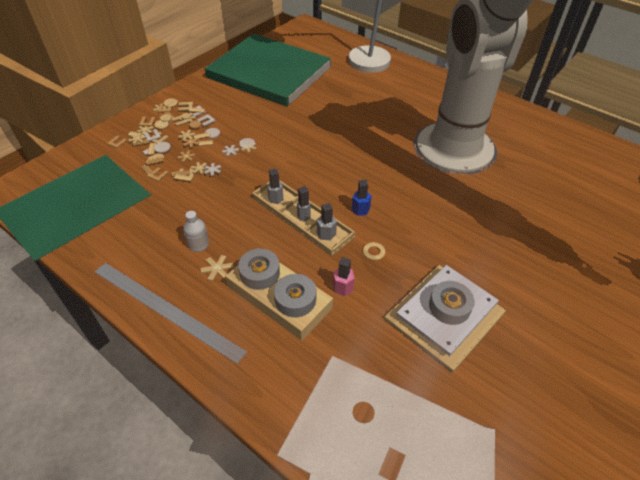

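View pics/top0.png

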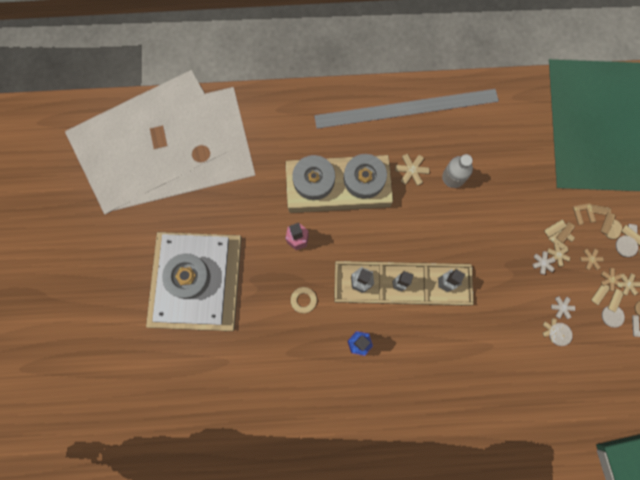

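View pics/wrist0.png

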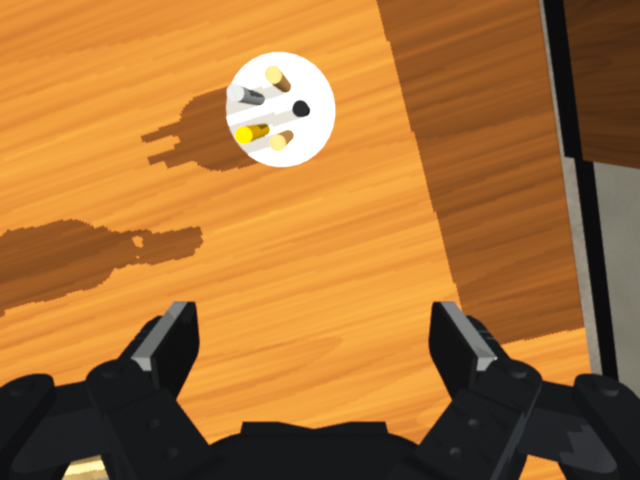

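The scene view shows the tray row near (302,215), the press boss at (452,300), and blue and pink decoys at (361,200) and (344,277). In the top view the press boss is at about (185,277) and the tray spanners at about (362,280), (404,282) and (453,280). I'll zoom in to measure these.

Run:
```python
from h import *
c=load('top0'); f=c['frame'][:,:,::-1]
a=cv2.resize(f[255:312,328:482],None,fx=5,fy=5,interpolation=2)
b=cv2.resize(f[225:335,140:250],None,fx=5,fy=5,interpolation=2)[:,:]
cv2.imwrite('pics/ta.png',a); cv2.imwrite('pics/tb.png',b)
c=load('scene0'); f=c['frame'][:,:,::-1]
cv2.imwrite('pics/sa.png',cv2.resize(f[160:260,245:385],None,fx=5,fy=5,interpolation=2))
c=load('top0')
print('boss',ray(c,185,276,.074).round(3))
for u,v in [(364,274),(405,278),(455,275)]: print(ray(c,u,v,.095).round(3))
for u,v in [(336,262),(472,264),(474,304),(335,301)]: print('tray',ray(c,u,v,.02).round(3))
```

```text
boss [0.508 0.259 0.074]
[ 0.489 -0.072  0.095]
[ 0.477 -0.145  0.095]
[ 0.478 -0.236  0.095]
tray [ 0.527 -0.025  0.02 ]
tray [ 0.508 -0.293  0.02 ]
tray [ 0.429 -0.287  0.02 ]
tray [ 0.451 -0.018  0.02 ]
```

View pics/ta.png

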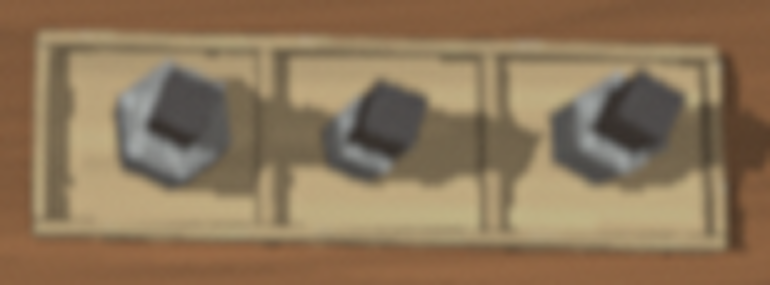

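View pics/tb.png

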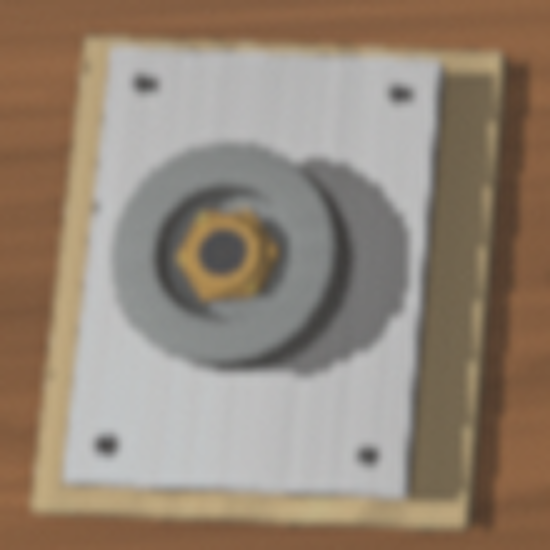

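View pics/sa.png

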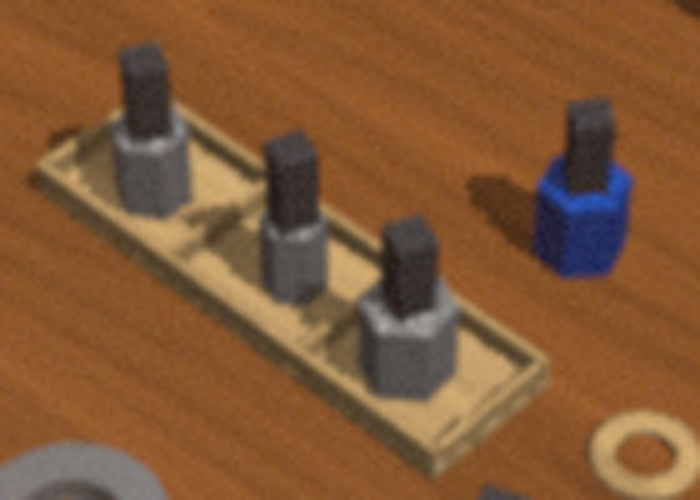

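From the top and scene views, the +y spanner looks largest, the middle one smallest and the −y one medium. The press counterbore looks large. I'll move over the press for a close wrist view.

```bash
python3 -m inch '-.02 -.012 0 0 0 0 -1;-.034 -.02 0 0 0 4 -1;-.036 -.018 0 0 0 4 -1;-.038 -.016 0 0 0 4 -1;-.039 -.013 0 0 0 4 -1;-.04 -.01 0 0 0 4 -1;-.04 -.008 0 0 0 4 -1;-.041 -.005 0 0 0 4 -1;-.04 -.002 0 0 0 4 -1;-.04 .001 0 0 0 4 -1;-.04 .003 0 0 0 4 -1;-.02 .002 0 0 0 4 -1;0 0 0 0 0 0 -1;0 0 0 0 0 0 -1'
python3 - <<'E'
from h import *
c=snap('wrist','w1'); print(manip.sense()['ee_pos'],manip.sense()['ee_rot'],manip.sense()['joint_pos'])
E
```

```text
clock: 1.55
ee_pos: [0.4942, 0.2818, 0.2311]
ee_rot: [-180.0, -0.1, 118.2]
ft_force: [0.0, 0.1, -0.8]
opening: 0.0853
[0.49357583 0.28276042 0.23111822] [-1.79964651e+02 -8.12807697e-02  1.18313003e+02] [-25.56557937  18.84061966  -8.50692624 101.23818907   3.05944047
  60.17705124  -6.83375028]
```

View pics/w1.png

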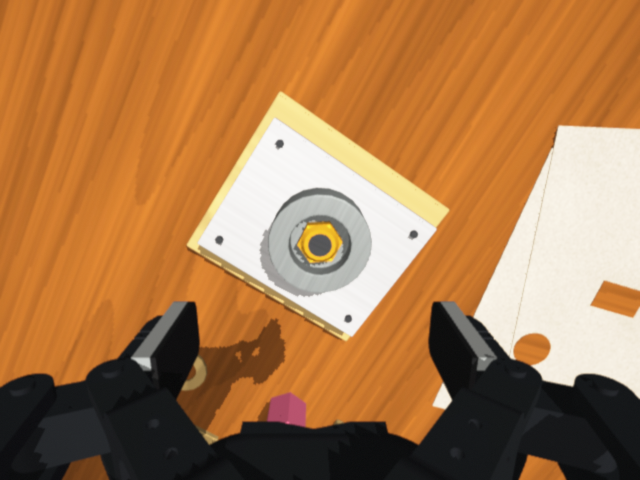

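Run:
```python
from h import *
c=load('w1'); f=c['frame']; 
h=cv2.cvtColor(f,cv2.COLOR_RGB2HSV); 
x0,y0=255,180
crop=f[180:305,255:385,::-1]; cv2.imwrite('pics/w1c.png',cv2.resize(crop,None,fx=6,fy=6,interpolation=2)[:600,:])
m=((h[...,1]>120)&(h[...,0]<35)).astype(np.uint8); m[:205]=0;m[285:]=0;m[:,:285]=0;m[:,360:]=0
n,l,s,ce=cv2.connectedComponentsWithStats(m); i=1+np.argmax(s[1:,4]); print(s[i],ce[i])
ct=max(cv2.findContours((l==i).astype(np.uint8),cv2.RETR_EXTERNAL,cv2.CHAIN_APPROX_NONE)[0],key=len)[:,0]
hull=cv2.convexHull(ct)[:,0]
P=np.array([ray(c,u,v,.070)[:2] for u,v in hull.astype(float)])*1000
# widths by direction
for a in range(0,180,5):
    d=np.array([np.cos(np.radians(a)),np.sin(np.radians(a))]); q=P@d; print(a,round(q.max()-q.min(),1),round((q.max()+q.min())/2,1),end=' | ')
print(P.mean(0))
```

```text
[ 297  221   46   42 1001] [319.23476523 240.66233766]
0 32.7 510.0 | 5 33.2 531.1 | 10 34.4 548.0 | 15 35.3 560.8 | 20 36.0 569.2 | 25 36.4 573.4 | 30 36.6 573.1 | 35 36.7 568.5 | 40 36.4 559.5 | 45 35.9 546.3 | 50 35.2 528.9 | 55 34.2 507.5 | 60 33.4 482.3 | 65 33.8 453.5 | 70 34.9 421.0 | 75 35.9 385.4 | 80 36.9 347.0 | 85 37.6 306.0 | 90 38.0 262.6 | 95 38.1 217.2 | 100 37.9 170.2 | 105 37.5 121.9 | 110 36.7 72.7 | 115 35.7 22.9 | 120 34.8 -27.2 | 125 34.2 -77.1 | 130 35.0 -126.3 | 135 35.8 -174.4 | 140 36.5 -221.4 | 145 36.9 -266.7 | 150 37.1 -309.9 | 155 36.9 -350.8 | 160 36.5 -389.0 | 165 35.8 -424.2 | 170 35.0 -456.4 | 175 34.0 -485.0 | [512.05429744 262.70223507]
```

View pics/w1c.png

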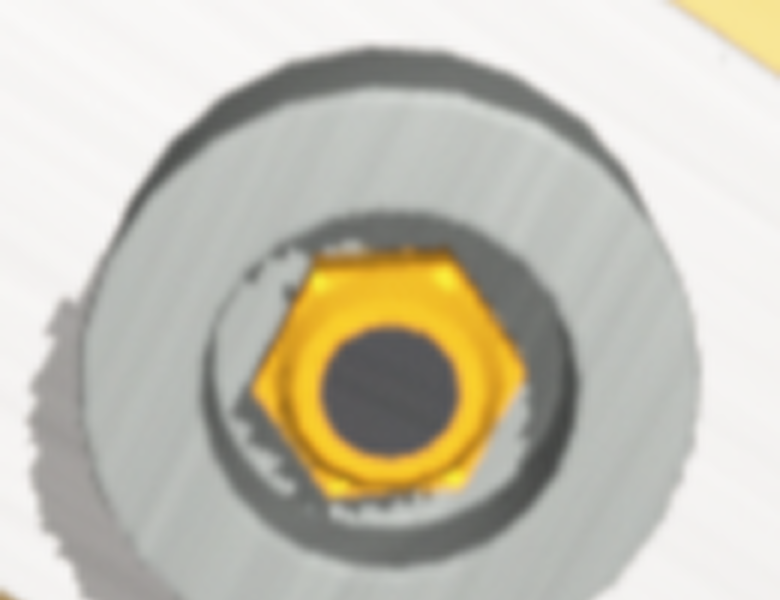

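```bash
python3 - <<'E'
from h import *
c=load('w1')
print(ray(c,320.2,244.7,.074), ray(c,255+391/6,180+388/6,.074))
E
python3 -m inch '-.015 -.01 0 0 0 0 -1;-.032 -.018 0 0 0 0 -1;-.032 -.018 0 0 0 0 -1;-.032 -.018 0 0 0 0 -1;-.032 -.018 0 0 0 0 -1;-.032 -.018 0 0 0 0 -1;-.032 -.018 0 0 0 0 -1;-.032 -.018 0 0 0 0 -1;-.032 -.018 0 0 0 0 -1;-.032 -.018 0 0 0 0 -1;-.015 -.01 0 0 0 0 -1;0 0 0 0 0 0 -1;0 0 0 0 0 0 -1'
python3 - <<'E'
from h import *
c=snap('wrist','w2'); print(manip.sense()['ee_pos'],manip.sense()['ee_rot'],manip.sense()['joint_pos'])
E
```

```text
[0.51092665 0.26230553 0.074     ] [0.51088969 0.26231763 0.074     ]
clock: 2.9
ee_pos: [0.4841, -0.0844, 0.2313]
ee_rot: [180.0, -0.0, 118.2]
ft_force: [0.4, -0.1, -0.6]
opening: 0.0852
[ 0.48428875 -0.08366215  0.23129414] [ 1.79980592e+02 -4.67050319e-02  1.18271460e+02] [  3.02265174  10.64204976   4.13757102 111.93168906  -0.96405306
  57.46824692  35.87937407]
```

View pics/w2.png

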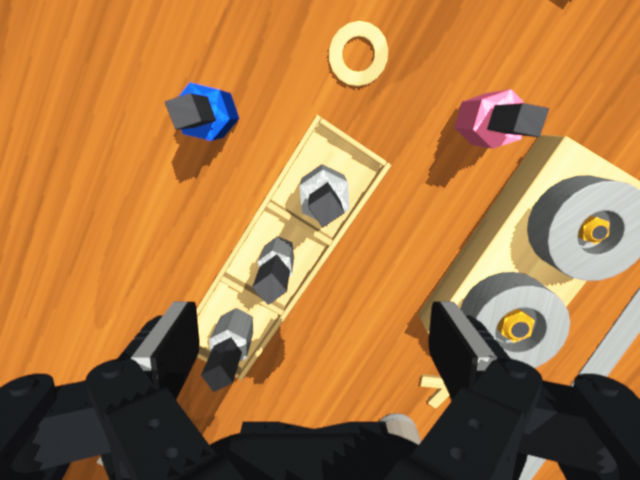

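Run:
```python
from h import *
c=load('w2'); f=c['frame']
cv2.imwrite('pics/w2c.png',cv2.resize(f[150:240,280:370,::-1],None,fx=6.6,fy=6.6,interpolation=2))
g=f.max(2); m=(g<75).astype(np.uint8); m[:170]=0;m[235:]=0;m[:,:295]=0;m[:,355:]=0
print(cv2.connectedComponentsWithStats(m)[2:])
```

```text
(array([[     0,      0,    640,    480, 306969],
       [   309,    183,     32,     23,    231]], dtype=int32), array([[319.49821643, 239.53443833],
       [321.87012987, 193.73593074]]))
```

View pics/w2c.png

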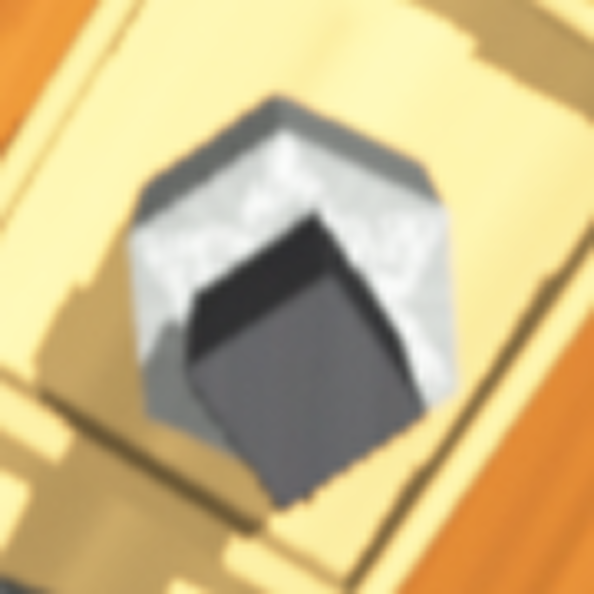

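The adapter top's corners in the crop are at (332,277), (190,366), (283,510) and (424,412). The ring is at (358,53) and the other two spanners are at (273,270) and (230,340).

Run:
```python
from h import *
c=load('w2')
q=np.array([(332,277),(190,366),(283,510),(424,412)])/6.6+[280,150]-.4
P=np.array([ray(c,u,v,.095)[:2] for u,v in q]); print(P.round(4),P.mean(0))
for i in range(4):
    d=P[(i+1)%4]-P[i]; print(np.hypot(*d).round(4),np.degrees(np.arctan2(d[1],d[0]))%90)
h6=np.array([(285,125),(445,203),(130,232)])/6.6+[280,150]
print([ray(c,u,v,.05)[:2].round(4) for u,v in h6])
# tray corners
for u,v in [(318,116),(390,165)]: print('tray',ray(c,u,v,.02))
c=load('top0'); print('top',ray(c,328+182/5,255+100/5,.095))
```

```text
[[ 0.4845 -0.0595]
 [ 0.4755 -0.0755]
 [ 0.4923 -0.0851]
 [ 0.5007 -0.0679]] [ 0.48823076 -0.07197542]
0.0184 60.76001097046675
0.0194 60.32680562226244
0.0191 64.14478180841925
0.0183 62.61934016126338
[array([ 0.4761, -0.0522]), array([ 0.4984, -0.0513]), array([ 0.4654, -0.0731])]
tray [ 0.45292637 -0.01754038  0.02      ]
tray [ 0.52943371 -0.02405662  0.02      ]
top [ 0.48723532 -0.07210857  0.095     ]
```

```bash
python3 -m inch '.003 0 0 0 0 4 -1;0 0 0 0 0 7 -1;0 0 0 0 0 7.5 -1;0 0 0 0 0 7.5 -1;0 0 0 0 0 7.5 -1;0 0 0 0 0 7.5 -1;0 0 0 0 0 7.5 -1;0 0 0 0 0 5 -1;.006 -.002 0 0 0 2.7 -1;.004 0 .02 0 0 0 -1;0 0 .02 0 0 0 -1;0 0 0 0 0 0 -1;0 0 0 0 0 0 -1;0 0 0 0 0 0 -1'
python3 - <<'E'
from h import *
c=snap('wrist','w3'); print(manip.sense()['ee_pos'],manip.sense()['ee_rot'],manip.sense()['joint_pos'])
E
```

```text
clock: 4.35
ee_pos: [0.4865, -0.0723, 0.1922]
ee_rot: [179.9, -0.0, 62.0]
ft_force: [-0.1, 0.5, -0.4]
opening: 0.085
[ 0.48654187 -0.07259208  0.19235481] [ 1.79909817e+02 -5.00852154e-02  6.19786191e+01] [ -3.20349062  13.43060263   9.80225931 114.4125772   -2.88221496
  52.27865026 -19.92545816]
```

View pics/w3.png

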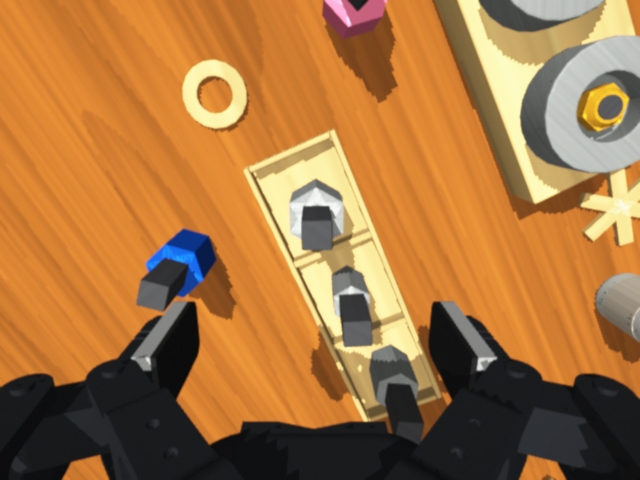

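The jaws line up with the adapter faces, and the top face at (317,235) lies midway between the pads. Descending and gripping.

```bash
python3 -m inch '.001 .001 .015 0 0 0 -1;0 0 .025 0 0 0 -1;0 0 .025 0 0 0 -1;0 0 .025 0 0 0 -1;0 0 .025 0 0 0 -1;0 0 .012 0 0 0 -1;0 0 .005 0 0 0 -1;0 0 0 0 0 0 -1;0 0 0 0 0 0 -1'
python3 -m inch '0 0 0 0 0 0 1;0 0 0 0 0 0 1;0 0 0 0 0 0 1;0 0 0 0 0 0 1;0 0 0 0 0 0 1;0 0 0 0 0 0 1;0 0 0 0 0 0 1;0 0 0 0 0 0 1;0 0 0 0 0 0 1;0 0 0 0 0 0 1' 60
python3 - <<'E'
from h import *
snap('wrist','w4');snap('scene','s4')
E
```

```text
clock: 5.3
ee_pos: [0.4881, -0.0726, 0.0603]
ee_rot: [179.9, -0.0, 61.9]
ft_force: [0.1, -0.1, -0.3]
opening: 0.0856
clock: 6.3
ee_pos: [0.4873, -0.0725, 0.0595]
ee_rot: [180.0, -0.0, 61.9]
ft_force: [0.0, -0.2, 4.9]
opening: 0.0192
```

View pics/w4.png

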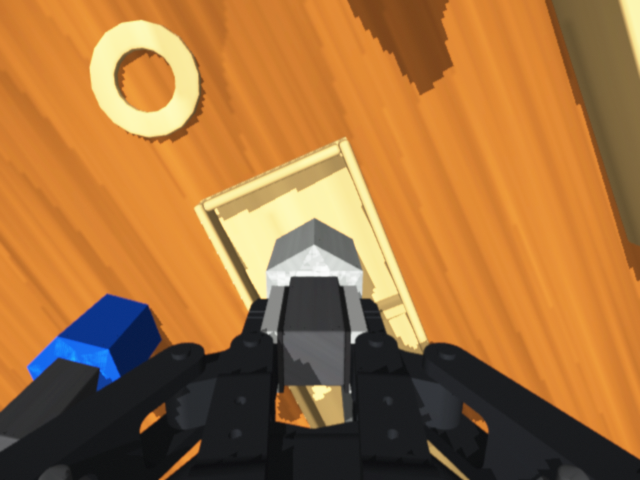

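View pics/s4.png

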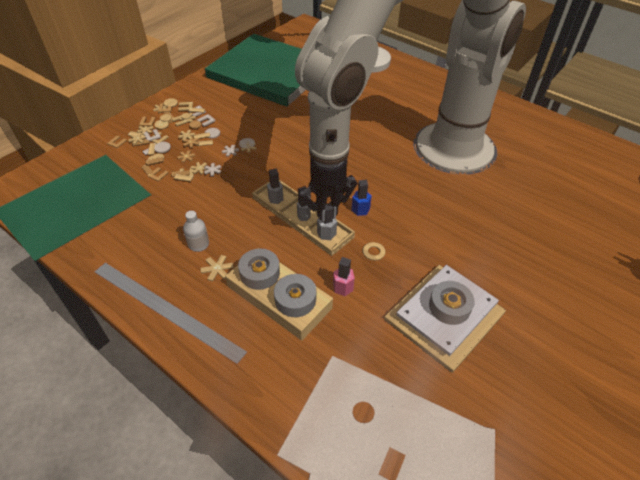

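The gripper holds the spanner, opening 19.2 mm, with the hex flats facing the jaws. Lifting and carrying it to the press.

```bash
python3 -m inch '0 0 -.01 0 0 0 1;0 0 -.025 0 0 0 1;0 0 -.03 0 0 0 1;0 0 -.03 0 0 0 1;0 0 -.025 0 0 0 1;0 0 -.01 0 0 0 1;.01 -.005 0 0 0 0 1;.024 -.01 0 0 0 0 1;.034 -.0152 0 0 0 0 1;.034 -.0152 0 0 0 0 1;.034 -.0152 0 0 0 0 1;.034 -.0152 0 0 0 0 1;.034 -.0152 0 0 0 0 1;.034 -.0152 0 0 0 0 1;.034 -.0152 0 0 0 0 1;.024 -.01 0 0 0 0 1;.01 -.005 0 0 0 0 1;0 0 0 0 0 0 1'
python3 -m inch '0 0 0 0 0 -3 1;0 0 0 0 0 -6 1;0 0 0 0 0 -6 1;0 0 0 0 0 -6 1;0 0 0 0 0 -6 1;0 0 0 0 0 -3 1;0 0 0 0 0 0 1;0 0 0 0 0 0 1;0 0 0 0 0 0 1'
python3 - <<'E'
from h import *
snap('wrist','w5');snap('scene','s5');print(manip.sense()['ee_pos'],manip.sense()['ee_rot'])
E
```

```text
clock: 8.2
ee_pos: [0.5088, 0.2636, 0.1874]
ee_rot: [-179.9, 0.1, 62.1]
ft_force: [-0.1, 0.3, -3.0]
opening: 0.0195
clock: 9.1
ee_pos: [0.5106, 0.2607, 0.189]
ee_rot: [-180.0, 0.0, 91.8]
ft_force: [-0.2, -0.7, -2.0]
opening: 0.0194
[0.51065684 0.26129378 0.18918   ] [-1.79989322e+02  1.46641230e-02  9.18748155e+01]
```

View pics/w5.png

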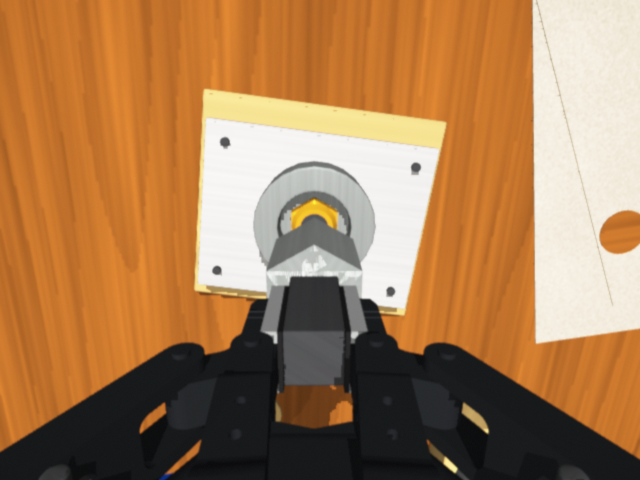

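View pics/s5.png

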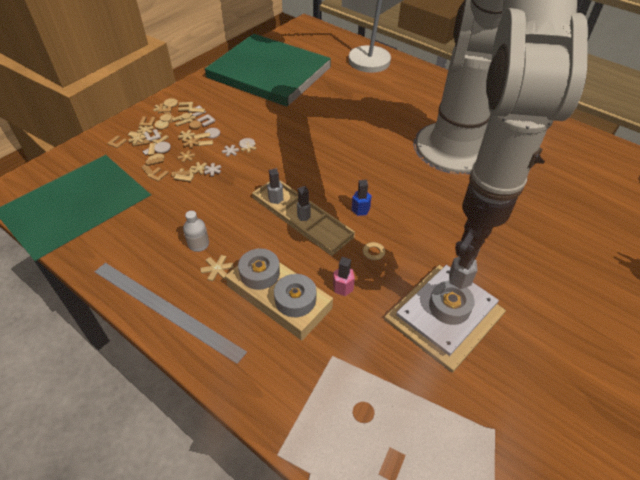

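Run:
```python
from h import *
c=load('w5'); print(ray(c,314,162,.074), ray(c,254,222,.074),ray(c,375,220,.074)); print('mouth corner',ray(c,314,220,.1347),'nutcorner',ray(c,314,199,.068))
cv2.imwrite('pics/w5c.png',cv2.resize(c['frame'][150:290,245:385,::-1],None,fx=4.2,fy=4.2,interpolation=2))
```

```text
[0.50955324 0.30577351 0.074     ] [0.47017936 0.26424347 0.074     ] [0.55202564 0.26825184 0.074     ]
mouth corner [0.51031823 0.28298657 0.1347    ] nutcorner [0.51036147 0.28013928 0.068     ]
```

View pics/w5c.png

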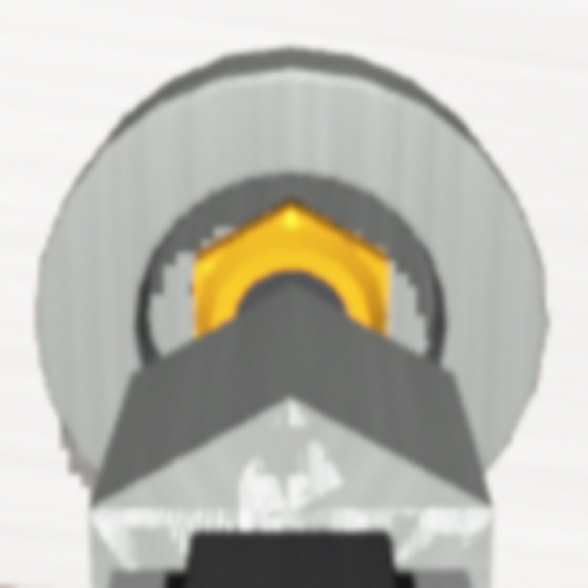

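The spanner's and nut's hexagons line up: the nut vertex is at about (314,198) and the mouth vertex at about (314,215). Descending, slowly at the end.

```bash
python3 -m inch '0 0 .01 0 0 0 1;0 0 .02 0 0 0 1;0 0 .016 0 0 0 1;0 0 .01 0 0 0 1;0 0 .002 0 0 0 1;0 0 0 0 0 0 1;0 0 0 0 0 0 1'
python3 -m inch '0 0 .002 0 0 0 1;0 0 .002 0 0 0 1;0 0 .002 0 0 0 1;0 0 .002 0 0 0 1;0 0 0 0 0 0 1'
python3 -m inch '0 0 .002 0 0 0 1;0 0 .002 0 0 0 1;0 0 .002 0 0 0 1;0 0 .002 0 0 0 1;0 0 0 0 0 0 1'
```

```text
clock: 9.9
ee_pos: [0.5113, 0.262, 0.1319]
ee_rot: [179.9, -0.0, 91.9]
ft_force: [-0.3, 0.3, -2.4]
opening: 0.0195
clock: 10.4
ee_pos: [0.5104, 0.2616, 0.1229]
ee_rot: [-180.0, 0.0, 91.9]
ft_force: [-0.1, -0.3, -3.1]
opening: 0.0193
clock: 10.9
ee_pos: [0.5104, 0.2616, 0.1149]
ee_rot: [-180.0, 0.0, 91.9]
ft_force: [-0.6, -0.5, -3.3]
opening: 0.0192
```

The mouth is now about 12 mm below the nut top with no resistance, so this one fits. Pressing on down to the floor.

```bash
python3 -m inch '0 0 .001 0 0 0 1;0 0 .001 0 0 0 1;0 0 .001 0 0 0 1;0 0 0 0 0 0 1;0 0 0 0 0 0 1'
python3 -m inch '0 0 .001 0 0 0 1;0 0 0 0 0 0 1;0 0 0 0 0 0 1;0 0 0 0 0 0 1'
python3 - <<'E'
from h import *
snap('wrist','w6');snap('scene','s6');snap('top','t6');print(manip.sense()['ee_pos'],manip.sense()['ft_force'],manip.sense()['ft_torque'])
f=load('s6')['frame'][220:370,370:520,::-1]; cv2.imwrite('pics/s6c.png',cv2.resize(f,None,fx=4,fy=4,interpolation=2))
E
```

```text
clock: 11.4
ee_pos: [0.5108, 0.2618, 0.1125]
ee_rot: [180.0, -0.0, 91.9]
ft_force: [-0.1, -0.6, -0.2]
opening: 0.0192
clock: 11.8
ee_pos: [0.5109, 0.2618, 0.1124]
ee_rot: [180.0, -0.0, 91.9]
ft_force: [-2.1, -1.9, 7.7]
opening: 0.019
[0.51091946 0.26183958 0.11246293] [-2.76960233 -1.38845671  7.60734524] [-0.43257654  0.7975026   0.00111382]
```

View pics/w6.png

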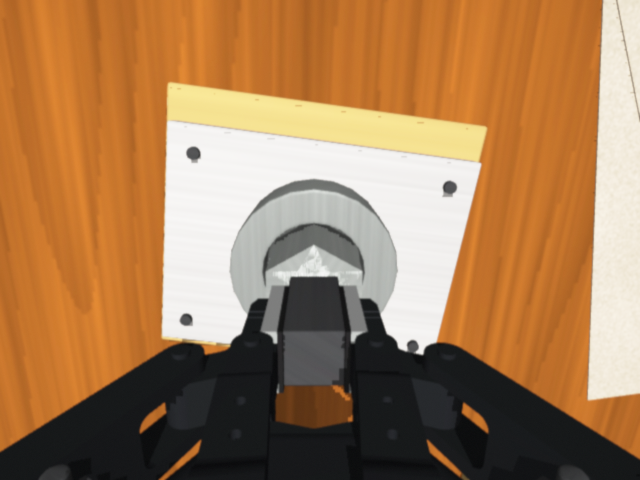

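View pics/s6.png

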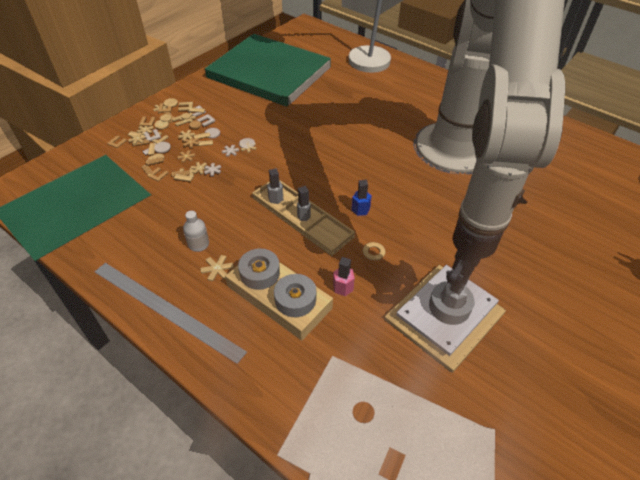

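View pics/s6c.png

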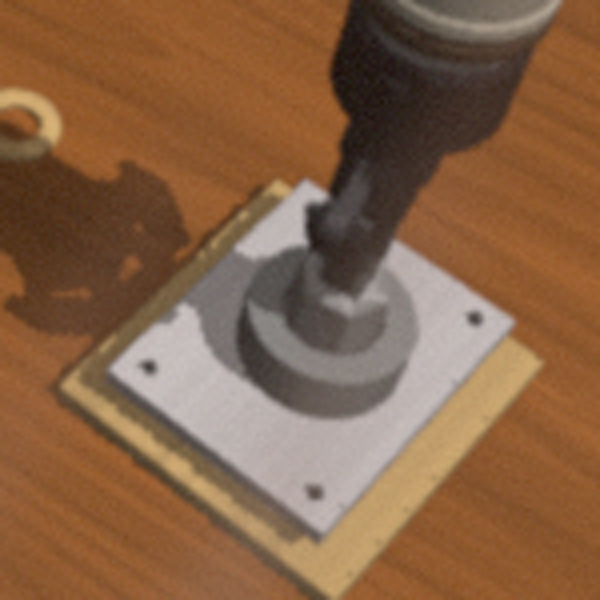

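The TCP stopped at z = 0.1124, which is the predicted seated height of 0.1125. Light contact (about 10 N) appeared only there, and nothing else has moved. Handing in.

```bash
python3 -m inch '0 0 0 0 0 0 1;0 0 0 0 0 0 1;0 0 0 0 0 0 1'; python3 -c "
from cell import manip
print(manip.close_job())"
```

```text
clock: 12.25
ee_pos: [0.5109, 0.2619, 0.1125]
ee_rot: [180.0, -0.0, 91.9]
ft_force: [-2.4, -1.2, 8.5]
opening: 0.0191
the job is handed in; nothing more can be done
None
```

The largest spanner, from the compartment at the tray's +y end, is fully home on the press nut, upright, at rest and still gripped. I handed the job in at 12.25 s. The wrist camera showed the press nut to be about 32 mm across flats in a counterbore about 50 mm wide. So I took that spanner first and turned it 30° to line up the hexagons. It fitted on the first try, and I never touched the other two.

**Last checks:**
- **Seating:** the TCP stopped at z = 0.1125, the height predicted for the mouth resting on the counterbore floor. There was no resistance until about 10 N of contact there.
- **Position:** my estimates from the image put the spanner within about 1 mm of the nut's axis. Tilt read about 0° and the opening 19.1 mm, with a 60 N grip commanded.
- **Surroundings:** in the last scene picture, the other two spanners, glue bottle, cut-outs and blue and pink look-alikes stood where they started.

No check failed. My first rough reading of the boss centre, from the top camera, was about 4 mm off the wrist camera's, and I used the wrist camera's.

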